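Re-hang the full fastener tote on the other bench rack

ROBOT

A 7-joint arm with a two-finger parallel gripper is mounted at the origin on the work surface. World frame = base frame: x ahead of the robot, y to its left, z up, the work surface at z = 0. Lengths are in m, angles in rad, forces in N, time in s.
With the tool pointing down it reaches from about 0.4 to 0.875 m from the base axis. Payload 6.5 kg.
Tool frame: the origin (TCP) lies midway between the tips of the shut fingers; the grasp point (between the pads) lies 19 mm behind it (bot.hold_point_z is the z of the grasp point in the tool frame, in m); z points along the fingers, y is the line along which they close (so a half turn about z gives the same grasp; the last joint's range is limited). The gripper opens to 88 mm and grips with 3 to 60 N. Pads are 18 mm wide; open, the fingers measure 123 mm over their backs; the gripper's body (75 mm by 187 mm) begins 45 mm behind the grasp point.
Start: joints at [-1.412, 0.536, -0.004, 1.538, 0.003, 1.067, -0.071], TCP at [0.145, 0.634, 0.239] pointing down, gripper open.
Joint ranges: [-2.7, 2.7], [-0.37, 2.16], [-1.27, 1.26], [0.24, 2.4], [-1.31, 4.45], [0.19, 1.91], [-2.76, 2.76]. Speed limits (rad/s): [2.39, 2.39, 3.14, 3.14, 3.14, 3.14, 3.14].

INTERFACE

Orientations are given as [roll, pitch, yaw] about the fixed x, y, z axes, in that order (R = Rz(yaw) Ry(pitch) Rx(roll)).
In Python, from rig import bot gives the robot as it stands. Calls block until the motion is done:
- bot.move_to(position, orientation): joint-space move of the TCP to a pose.
- bot.move_l(position, ori=None, vel=0.15): straight line of the TCP; ori=None keeps the orientation; vel is the mean speed in m/s.
- bot.move_joints(angles): joint-space move.
- bot.open() and bot.clamp(squeeze=None): open the fingers fully, or close them until they stop; squeeze is the grip in N (None keeps the last).
- bot.pause(seconds).
- bot.inverse_kinematics(position, orientation): joint angles nearest the present ones, or None.
- bot.get_image(name): name is "scene" or "side" or "wrist"; returns the picture (384x512x3 uint8, red, green, blue); there is no depth.
- bot.camera_info(name): a dict with "fx", "fy", "cx", "cy" (pixels), "R" (3x3) and "t" (3): a world point X has camera coordinates R X + t; the wrist camera has in their place "tool_from_camera" (4x4, takes a point from camera to tool coordinates, whose origin is the TCP and whose axes are the flange's). Camera axes: x right, y down, z forward; pixel columns grow to the right and rows downward; lengths in m; the calibration is good to about 2 mm. A picture is of the moment at which its call begins: read the wrist's pose just before it. camera_info takes no time and is no camera call.
A pose or a line that the arm cannot do raises bot.IKError and nothing moves.
- bot.hand_in(): hands the job in; it is judged then, once.
Trained networks look in the newest picture that a camera, given by its name, has taken for a name from the list of things; names that differ only in an ending like _2 or _b are one class to them, and where a whole thing is asked for, a point or a joint stands for the part that bears it (a point fixed in the world has none). Each returns a list of dicts, best first, with "p" (0 to 1); they miss things now and then, are a little off and sometimes report something else, mostly with a low value. They report only what shows in the picture. A call takes as long as a camera call.
- bot.look_for(camera, label): "xyz" ([x, y, z] in m, in the coordinates of the camera as it stood for that picture, good to about 4 mm: the middle of the surface that is visible of it).
- bot.cut_out(camera, label): "mask" (384x512 bool, what is visible of it).
- bot.tip_of(camera, label): "xyz" ([x, y, z] in m, in the coordinates of the camera as it stood for that picture, good to about 4 mm: a listed point, or the origin of a listed thing).
Readings, each from a call of its own:
- bot.get_time_s(): time.
- bot.get_qpos(): joint angles.
- bot.get_joint_vel(): joint speeds.
- bot.get_joint_efforts(): joint torques, N m.
- bot.get_tool_pos(): TCP position.
- bot.get_ee_rot(): TCP orientation.
- bot.get_wrist_force(): force on the tool from outside, world axes, zero at the start.
- bot.get_wrist_torque(): the same for the moment, N m.
- bot.get_gripper_width(): finger opening in m.
- bot.get_finger_force(): force on a finger pad.
Only numpy, scipy, OpenCV 4.12 (cv2) and the standard library are available. Lean on these libraries where they do the work, as an engineer would, in place of code of your own. Each camera call takes 0.05 s, during which the arm holds its last target. There are 200 camera calls.

TASK

Move the small steel tote of fasteners from the rack it hangs on to the hooks of the other, empty rack: lift it off by its wooden handle, carry it across without setting it down, and hang it there, midway across the panel, with its hanging lip fully home in both hooks, then let go. Keep it level all the way so that nothing spills, seat it gently without forcing or dropping it, and leave everything else on the bench alone. The empty rack is adjustable, its panel and hooks never quite where you expect, so feel for them.

Things in the scene. Friction and masses are not known exactly. Their poses are not given: they have to be found in the camera images.
- tote: Tote: open square tray of bare sheet steel, 100 mm (x) by 120 mm (y), 75 mm high, walls 3 mm, a strap at each side (y = +-58 mm) carrying a wooden handle bar over it; 0.36 to 0.55 kg, plus 0.16 kg of contents. Starts hung on rack_a, tipped up to 4 degrees by play. Origin: centre of its underside; z up, x from its back to its front; hung, its axes are parallel to the rack's.
- tote_handle (a point): Centre of the tote's wooden handle bar, 147 mm above the tote's underside (x = y = 0): bar 14 mm thick (along x), 24 mm high, 100 mm free length along y.
- tote_tongue (a point): Middle of the lower edge of the tote's hanging lip, at x = -60.5, z = 57 mm of the tote. The lip runs 110 mm along the top of the back: it goes back from the rim, then turns down as a tongue 3 mm thick (x = -62 to -59 mm), lower edge rounded; the gap for the hooks between tongue and tray is 9 mm wide, closed above z = 72 mm. Hung, this edge stands on the hooks' floors.
- tote_bumpers (a point): Midpoint between the ends of two rubber bumpers on the tote's back, at x = -63.5, y = +-53, z = 10 mm of the tote. With the tote level and the bumpers just touching a panel (tote's origin 63.5 mm in front of it), the tongue is midway in the hooks' pocket (1.5 mm to spare either way), so it can slide down the panel into them; the bumpers pass outside the hooks.
- rack_a: The rack from which the tote hangs at the start, screwed to the bench: dark steel foot, two uprights, upright bare sheet-metal panel 190 mm wide, top edge 192 mm above the bench. Origin: on the bench under the middle of the panel's front face; x points out of that face (the side where things hang, away from the robot), y along the panel, z up.
- rack_a_hooks (a point): Midway between rack_a's two hooks, on the panel's face level with the hooks' floors, 132 mm above the bench. Each hook (y = +-20 mm) is 24 mm wide: a floor out to x = 9 mm and at its outer edge an upturned lip 3 mm thick (x = 6 to 9 mm), 12 mm above the floor, top rounded; so a pocket 6 mm wide, 12 mm deep, open at its top. Panel springy along x, about 1 mm per 4 N.
- rack_b: The empty rack; panel, hooks, spring and axes as rack_a, foot screwed to the bench, but adjustable: its uprights are bolted through slots, so the panel's face stands square to x anywhere from x = -12 to +12 mm of this origin, and its hooks are clamped in slots, floors both 114 to 150 mm above the bench. Neither is measured: feel or see them. The clamps hold over 60 N.
- nut1: Dark hex nut lying in the tote, 34 mm across corners, 15 mm high; origin under its centre.
- nut2: A second, equal nut in the tote.
- bracket: Aluminium angle bracket, 50 x 40 mm legs, 20 mm high, in the tote; origin at the underside of its long leg's middle.
- tape_measure: Tape measure, 70 x 38 x 62 mm, a bystander; origin under its centre.
- wrench: Spanner lying on the bench, a bystander.
- screwdriver: Screwdriver lying on the bench, a bystander.
- oil_can: Small grey can, 56 mm across, 90 mm high, a bystander; origin under its centre.
- offcut: Wood offcut, 130 x 60 x 38 mm, a bystander; origin under its centre.

How it is judged:
By the outcome, as a careful person would: the job done as asked, in the order asked, and still so for the second after the job is handed in, with the robot touching nothing.
It also fails if it takes over 59 s, if anything falls off the work surface, if the arm or the gripper's body presses on something with over 40 N, if the wrist force passes 120 N, or if a joint passes its speed limit or range.

## Working session

There is one attempt and no reset: what is moved stays moved. The work goes in short steps, each a Python script; the robot and the scene stay as the last script left them, time stands still between calls to the robot, and variables do not carry over. Pictures are saved under pics/ and viewed, at most 10 in all, crops included, and the job is handed in when it is done.

```bash
ls; mkdir -p pics; cat > h.py <<'E'
import numpy as np, cv2
from rig import bot
from scipy.spatial.transform import Rotation as Ro
def toworld(cam,p):
    c=bot.camera_info(cam)
    if cam=="wrist":
        T=np.array(c["tool_from_camera"]); q=T[:3,:3]@p+T[:3,3]
        return Ro.from_euler('xyz',bot.get_ee_rot()).as_matrix()@q+np.array(bot.get_tool_pos())
    return np.array(c["R"]).T@(np.array(p)-np.array(c["t"]))
def save(cam,n):
    im=bot.get_image(cam); cv2.imwrite(f"pics/{n}.png",cv2.cvtColor(np.asarray(im),cv2.COLOR_RGB2BGR)); return im
E
python3 - <<'E'
from h import *
np.set_printoptions(precision=4,suppress=True)
print(bot.get_ee_rot(),bot.get_time_s())
ims=[]
for c in ["scene","side"]:
    ims.append(bot.get_image(c))
    for l in ["tote","tote_handle","tote_tongue","tote_bumpers","rack_a","rack_a_hooks","rack_b"]:
        for d in bot.tip_of(c,l)[:3]: print(c,l,round(d["p"],2),toworld(c,d["xyz"]))
    for l in ["tape_measure","oil_can","offcut","wrench","screwdriver"]:
        for d in bot.look_for(c,l)[:1]: print(c,l,round(d["p"],2),toworld(c,d["xyz"]))
    k=bot.camera_info(c);print(c,-np.array(k["R"]).T@k["t"])
for n,i in zip("ab",ims): cv2.imwrite(f"pics/{n}.png",i[:,:,::-1])
E
```

```text
pics
[-3.1399  0.0001  2.9169] 0.0
scene tote 0.92 [ 0.5427 -0.2458  0.0765]
scene tote_handle 0.64 [ 0.5465 -0.2465  0.2256]
scene tote_tongue 0.84 [ 0.4826 -0.2601  0.1346]
scene tote_bumpers 0.96 [ 0.4808 -0.26    0.0892]
scene rack_a 0.61 [ 0.445   0.2514 -0.001 ]
scene rack_a_hooks 0.87 [ 0.4779 -0.2541  0.1376]
scene rack_a_hooks 0.42 [ 0.5117 -0.2209  0.081 ]
scene rack_b 0.61 [ 0.445   0.2514 -0.001 ]
scene tape_measure 0.88 [0.6317 0.0093 0.0633]
scene oil_can 0.92 [0.7235 0.007  0.0808]
scene offcut 0.73 [ 0.5488 -0.4522  0.0378]
scene wrench 0.56 [0.5293 0.435  0.0096]
scene [1.3949 0.1841 1.169 ]
side tote 0.94 [ 0.5479 -0.2496  0.0712]
side tote_handle 0.79 [ 0.5482 -0.2441  0.2154]
side tote_tongue 0.84 [ 0.4851 -0.2555  0.1312]
side tote_bumpers 0.84 [ 0.4772 -0.2585  0.0824]
side rack_a 0.83 [ 0.4777 -0.2554 -0.0028]
side rack_a 0.57 [ 0.4431  0.2538 -0.0018]
side rack_a_hooks 0.98 [ 0.4798 -0.2542  0.1308]
side rack_b 0.83 [ 0.4777 -0.2554 -0.0028]
side rack_b 0.57 [ 0.4431  0.2538 -0.0018]
side tape_measure 0.97 [0.6113 0.0145 0.0416]
side oil_can 0.94 [0.7061 0.0294 0.0598]
side wrench 0.95 [0.5223 0.4437 0.0067]
side screwdriver 0.5 [ 0.3835 -0.0369  0.0213]
side [0.4368 0.9189 0.7949]
```

View pics/a.png

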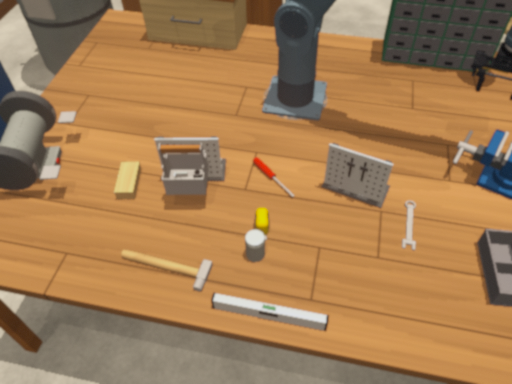

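View pics/b.png

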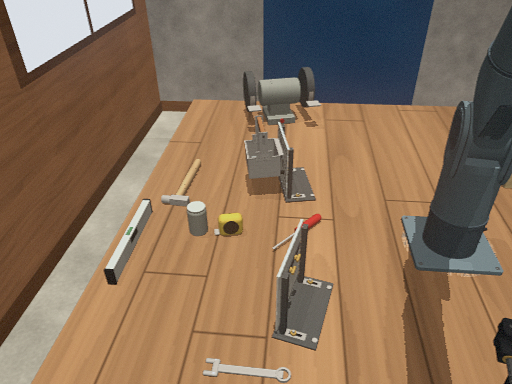

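The scene view shows the tote on rack A at about (185,170) and the empty rack B at (358,175). The screwdriver lies between them at (272,175), with the can and tape measure in front. Next I'll use the wrist camera for panel yaw and hook positions.

```bash
python3 - <<'E'
from h import *
np.set_printoptions(precision=4,suppress=True)
c=bot.camera_info("wrist");print(np.array(c["tool_from_camera"]),c["fx"],c["cx"],c["cy"])
for y in (-.25,.25):
  for yaw in (np.pi/2,-np.pi/2):
    print(y,yaw,bot.inverse_kinematics([.53,y,.42],[np.pi,0,yaw]))
for yaw in (np.pi/2,-np.pi/2):
  try:
    bot.move_to([.56,.25,.42],[np.pi,0,yaw]); print("went",yaw);break
  except bot.IKError: print("no",yaw)
print(bot.get_time_s())
im=save("wrist","w1")
for l in ["rack_b","rack_a_hooks"]:
    for d in bot.tip_of("wrist",l)[:2]: print(l,round(d["p"],2),toworld("wrist",d["xyz"]))
E
```

```text
[[ 0.0008 -0.9648 -0.2631  0.0673]
 [ 1.      0.0005  0.0011  0.0006]
 [-0.001  -0.2631  0.9648 -0.146 ]
 [ 0.      0.      0.      1.    ]] 309.6811759968616 254.75704844906588 190.61976344062052
-0.25 1.5707963267948966 [-0.3832  0.4502  1.0977  1.5064 -0.4019  1.4304  0.7301]
-0.25 -1.5707963267948966 [-0.3832  0.4502  1.0977  1.5064 -0.4019  1.4304 -2.4115]
0.25 1.5707963267948966 [-0.8953  0.3105  0.5045  1.4878 -0.1509  1.3821 -0.3827]
0.25 -1.5707963267948966 [-0.4765  0.2954 -0.0541  1.4622  0.016   1.3844  2.6104]
went 1.5707963267948966
3.425
rack_b 0.67 [0.4433 0.2547 0.0008]
```

View pics/w1.png

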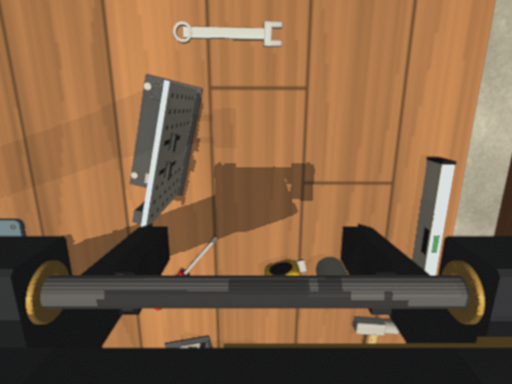

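The wrist view shows rack B's bright top edge running from (166,82) to (145,225), so the panel is yawed. Its hooks are near (171,142) and (170,168). I'll fit that edge with code, then look over rack A.

```bash
cat >> h.py <<'E'
def pix2w(cam,uv,z=None,plane=None,pose=None):
    c=bot.camera_info(cam)
    uv=np.atleast_2d(np.array(uv,float)); d=np.c_[(uv[:,0]-c["cx"])/c["fx"],(uv[:,1]-c["cy"])/c["fy"],np.ones(len(uv))]
    if cam=="wrist":
        T=np.array(c["tool_from_camera"]); pos,rot=pose or (bot.get_tool_pos(),bot.get_ee_rot())
        W=Ro.from_euler('xyz',rot).as_matrix(); o=W@T[:3,3]+np.array(pos); D=d@(W@T[:3,:3]).T
    else:
        R=np.array(c["R"]); o=-R.T@np.array(c["t"]); D=d@R
    n,k=plane if plane is not None else (np.array([0,0,1.]),z)
    return o+D*((k-o@n)/(D@n))[:,None]
E
python3 - <<'E'
from h import *
np.set_printoptions(precision=4,suppress=True)
im=cv2.cvtColor(cv2.imread("pics/w1.png"),cv2.COLOR_BGR2GRAY)
print(im[150,135:185]); print(im[110,140:190])
R=[];L=[]
for r in range(95,205,3):
    xs=np.where(im[r,125:200]>200)[0]
    if len(xs)>2: L.append([125+xs[0]-.5,r]);R.append([125+xs[-1]+.5,r])
for n,e in (("front",R),("back",L)):
    p=pix2w("wrist",e,z=.192); f=np.polyfit(p[:,1],p[:,0],1); print(n,p[0],p[-1],"slope",f, "res",np.std(p[:,0]-np.polyval(f,p[:,1])))
print(pix2w("wrist",[[166,82],[145,225]],z=.192))
bot.move_to([.56,-.25,.42],[np.pi,0,np.pi/2]); print(bot.get_time_s())
im=save("wrist","w2")
for l in ["tote","tote_handle","tote_tongue","rack_a"]:
    for d in bot.tip_of("wrist",l)[:2]: print(l,round(d["p"],2),toworld("wrist",d["xyz"]))
s=cv2.imread("pics/a.png")[125:215,310:410]; t=cv2.imread("pics/b.png")[210:350,250:350]
cv2.imwrite("pics/crop.png",np.hstack([cv2.resize(s,(400,360),interpolation=2),cv2.resize(t,(360,360),interpolation=2)]))
E
```

```text
[ 95  86  87  87  89  89  89  89  88  89  89  89  90  89  91  91  99 143
 199 223 225 225 213 162 102  76  75  75  75  76  76  76  74  70  70  76
  78  63  45  46  62  74  76  75  75  75  75  76  77  81]
[115  94  86  87  89  89  89  88  89  89  88  88  88  89  89  87  86  86
 116 171 214 223 224 222 193 138  91  74  68  55  56  68  74  70  56  55
  68  73  65  57  66  72  65  57  66  70  63  61  68  65]
front [0.4579 0.3316 0.192 ] [0.4258 0.201  0.192 ] slope [0.2437 0.3767] res 0.0003416558277419926
back [0.4533 0.3316 0.192 ] [0.4207 0.201  0.192 ] slope [0.2629 0.3661] res 0.0032334212451985284
[[0.4584 0.3458 0.192 ]
 [0.4187 0.1713 0.192 ]]
5.3917
tote 0.75 [ 0.5394 -0.2476  0.0743]
tote_handle 0.75 [ 0.5452 -0.2463  0.2248]
tote_tongue 0.66 [ 0.4865 -0.2599  0.1353]
```

View pics/w2.png

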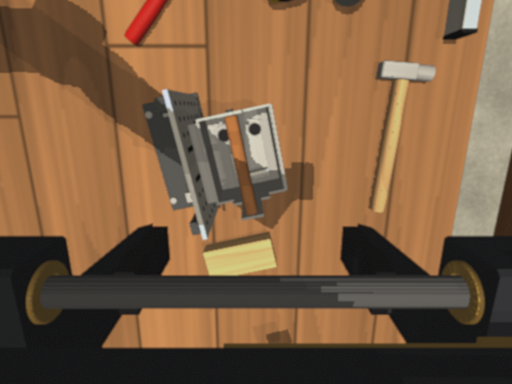

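View pics/crop.png

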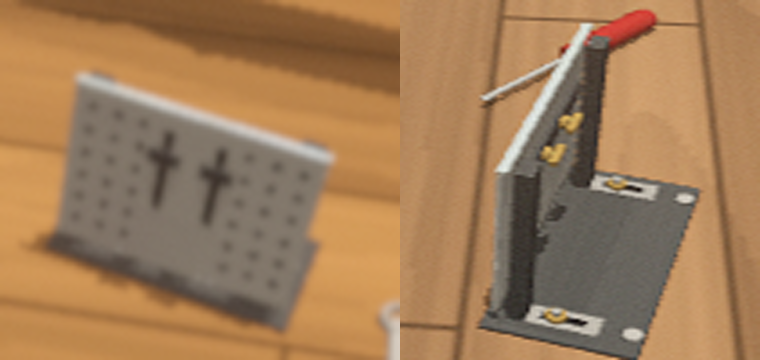

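The top view shows tote A's handle from (232,118) to (250,217) and rack A's top edge from (167,92) to (205,235), so rack A is yawed the other way. In the scene crop, B's hook lips are at about (350.5,165) and (363.8,170.5) in full-image pixels.

```bash
python3 - <<'E'
from h import *
np.set_printoptions(precision=4,suppress=True)
g=cv2.cvtColor(cv2.imread("pics/w1.png"),cv2.COLOR_BGR2GRAY)
P1=([.56,.25,.42],[np.pi,0,np.pi/2])
R=[]
for r in range(90,190,2):
    row=g[r].astype(float); seg=np.where(row[125:200]>190)[0]
    if len(seg)<3: continue
    u=125+seg[-1]
    while row[u]>150:u+=1
    R.append([u-1+(row[u-1]-150)/(row[u-1]-row[u]),r])
p=pix2w("wrist",R,z=.192,pose=P1); f=np.polyfit(p[:,1],p[:,0],1); th=-np.arctan(f[0])
print("B line",f,"yaw deg",np.degrees(th),np.std(p[:,0]-np.polyval(f,p[:,1])))
n=np.array([np.cos(th),np.sin(th),0]); k=n@[f[1],0,.1]; t=np.array([-n[1],n[0],0])
print("n.p",k, "foot origin n,t:",n@[.4441,.2533,0],t@[.4441,.2533,0])
# ends of the top edge along centre line
c=np.polyfit([q[1] for q in R],[q[0] for q in R],1)
prof=[g[r,int(round(np.polyval(c,r)-3))] for r in range(70,240)]
idx=[r+70 for r,v in enumerate(prof) if v>150]; print("rows",idx[0],idx[-1])
e=pix2w("wrist",[[np.polyval(c,r)-3,r] for r in (idx[0]-.5,idx[-1]+.5)],z=.192,pose=P1); print("ends t",e@t,(e@t).mean())
for m in [[350.5,165],[363.8,170.5]]:
    q=pix2w("scene",[m],plane=(n,k+.009)); print("hook lip mid z",q, q@t)
e=pix2w("scene",[[329,144],[391.5,163.5]],plane=(n,k)); print("scene top corners",e,e@t)
q=pix2w("wrist",[[171,142],[170,168]],plane=(n,k+.0075),pose=P1);print("wrist hooks",q,q@t)
# A
h=pix2w("wrist",[[232,118],[250,217]],z=.234); d=h[0]-h[1]; print("handle",h,h.mean(0),np.degrees(np.arctan2(-d[0],d[1])),np.linalg.norm(d))
a=pix2w("wrist",[[167,92],[205,235]],z=.192); d=a[0]-a[1]; print("A edge",a,a.mean(0),np.degrees(np.arctan2(-d[0],d[1])),np.linalg.norm(d))
im=cv2.imread("pics/w2.png"); hsv=cv2.cvtColor(im,cv2.COLOR_BGR2HSV); m=np.zeros(g.shape,np.uint8)
m[110:222,215:268]=1; m&=((hsv[...,1]>120)&(hsv[...,0]<20)).astype(np.uint8)
nc,lab,st,ce=cv2.connectedComponentsWithStats(m); i=1+np.argmax(st[1:,4]); print(st[i],ce[i])
ys,xs=np.where(lab==i); rr=[(xs[ys==r].mean(),r) for r in range(125,205)]
h=pix2w("wrist",rr,z=.234); f=np.polyfit(h[:,1],h[:,0],1); print("handle yaw",-np.degrees(np.arctan(f[0])), pix2w("wrist",[ce[i]],z=.234))
E
```

```text
B line [0.2456 0.3781] yaw deg -13.800777268029032 6.256955601892093e-05
n.p 0.3672061537374949 foot origin n,t: 0.37085543474853194 0.3519260526267945
rows 76 225
ends t [0.4519 0.2642] 0.358022600756828
hook lip mid z [[0.4447 0.2333 0.1503]] [0.3327]
hook lip mid z [[0.4546 0.2734 0.1459]] [0.374]
scene top corners [[0.418  0.1623 0.1969]
 [0.4622 0.3425 0.1995]] [0.2574 0.4429]
wrist hooks [[0.4532 0.2741 0.1667]
 [0.4439 0.2364 0.1464]] [0.3743 0.3354]
handle [[ 0.5369 -0.1928  0.234 ]
 [ 0.5555 -0.3024  0.234 ]] [ 0.5462 -0.2476  0.234 ] 9.616258409671788 0.11115572237021024
A edge [[ 0.4597 -0.1653  0.192 ]
 [ 0.4963 -0.3427  0.192 ]] [ 0.478 -0.254  0.192] 11.669261240338951 0.1811531197054512
[ 225  115   32  100 1185] [240.7367 163.9865]
handle yaw 12.000824425577237 [[ 0.5456 -0.2414  0.234 ]]
```

```bash
python3 - <<'E'
from h import *
np.set_printoptions(precision=4,suppress=True)
a=np.radians(11.9); o=[np.pi,0,np.pi/2+a]
h=np.array([.546,-.2445])
bot.move_to([*h,.29],o)
bot.move_l([*h,.208],vel=.1)
print(bot.get_time_s(),bot.get_wrist_force(),bot.get_gripper_width())
bot.clamp(40)
print(bot.get_time_s(),bot.get_wrist_force(),bot.get_gripper_width(),bot.get_finger_force(),bot.get_tool_pos())
bot.move_l([*h,.238],vel=.04)
bot.pause(.3)
print(bot.get_time_s(),bot.get_wrist_force(),bot.get_wrist_torque(),bot.get_gripper_width())
save("side","s1")
i=cv2.imread("pics/s1.png")[90:230,200:360]; cv2.imwrite("pics/s1c.png",cv2.resize(i,None,fx=4,fy=4,interpolation=2))
E
```

```text
7.1917 [ 1.0219 -0.0183  0.2279] 0.08796788608454016
8.3083 [-1.2728 -0.1682  1.8564] 0.013447931174378806 39.90792900323868 [ 0.5456 -0.2446  0.208 ]
9.5083 [ 0.7455  0.6672 -6.2862] [-0.1527  0.0209  0.0176] 0.013672069432544561
```

View pics/s1c.png

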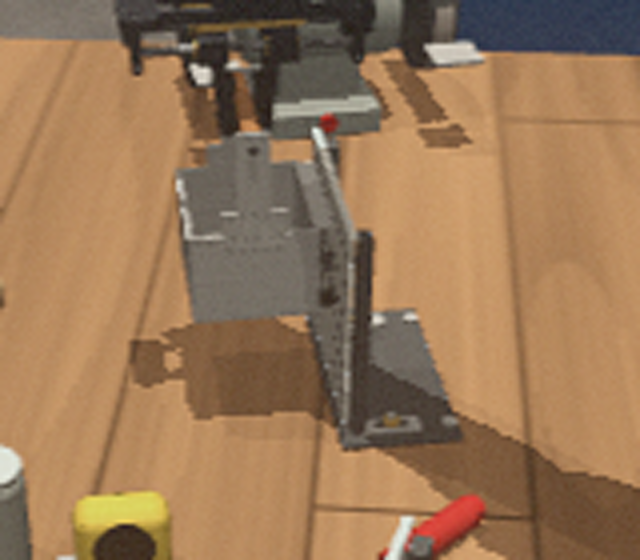

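The picture shows the tote held and lifted off rack A, with its contents inside. The weight reads 6.3 N, which fits. Next I'll carry it across and feel for panel B.

```bash
cat >> h.py <<'E'
thA=np.radians(11.9); thB=np.radians(-13.8)
nA=np.array([np.cos(thA),np.sin(thA)]); n=np.array([np.cos(thB),np.sin(thB)]); t=np.array([-n[1],n[0]])
K=.3672
oB=[np.pi,0,np.pi/2+thB]
def pB(d,z,tt=.354): return [*(n*(K+d)+t*tt),z]
def F(k=4):
    v=[]
    for _ in range(k): v.append(bot.get_wrist_force()); bot.pause(.02)
    v=np.mean(v,0); return np.array([v[:2]@n,v[:2]@t,v[2]])
E
python3 - <<'E'
from h import *
np.set_printoptions(precision=4,suppress=True)
h=np.array([.546,-.2445])
bot.move_l([*(h+.06*nA),.255],vel=.1)
bot.move_l(pB(.125,.262),oB,vel=.22)
bot.move_l(pB(.085,.255),vel=.12)
bot.pause(.3); f0=F(8); print(bot.get_time_s(),f0)
for c in ("scene","side"):
    if c=="side": im=save(c,"s2")
    else: bot.get_image(c)
    for l in ["tote","tote_handle","tote_tongue","tote_bumpers","rack_a_hooks"]:
        for d in bot.tip_of(c,l)[:2]:
            w=toworld(c,d["xyz"]); print(c,l,round(d["p"],2),w,"n",n@w[:2]-K,"t",t@w[:2])
i=cv2.imread("pics/s2.png")[150:350,190:390]; cv2.imwrite("pics/s2c.png",cv2.resize(i,None,fx=3,fy=3,interpolation=2))
d=.085
while d>.050:
    d-=.001 if d<.076 else .003
    bot.move_l(pB(d,.255),vel=.03); f=F(3)-f0
    if f[0]>1.2: break
print(d,f,bot.get_time_s(), n@np.array(bot.get_tool_pos()[:2])-K)
np.save("f0.npy",f0)
E
```

```text
13.5 [-0.112  -0.2206 -6.0121]
scene tote 0.81 [0.5202 0.2302 0.1261] n 0.08311748685739634 t 0.3476425519751597
scene tote_handle 0.61 [0.5276 0.2324 0.2704] n 0.08972930849556388 t 0.3515894332955089
scene tote_tongue 0.7 [0.5205 0.2348 0.1218] n 0.08230768678851247 t 0.35219543792690017
scene tote_tongue 0.67 [ 0.4173 -0.0014  0.0014] n 0.038354658823579024 t 0.09818495701139347
scene tote_bumpers 0.69 [0.4595 0.2506 0.1328] n 0.019240395644258945 t 0.35299714414856653
scene rack_a_hooks 0.88 [ 0.4796 -0.2564  0.1365] n 0.15976125888646392 t -0.13463182496991935
side tote 0.91 [0.525  0.2346 0.1179] n 0.08666068484829326 t 0.35305025366290804
side tote_handle 0.88 [0.5246 0.2366 0.2627] n 0.08584913471609767 t 0.3549489593044505
side tote_tongue 0.85 [0.4615 0.25   0.1787] n 0.021385931158295568 t 0.35283406964362535
side tote_bumpers 0.58 [0.458  0.2501 0.1287] n 0.01790483046677971 t 0.352151371957741
side rack_a_hooks 0.86 [ 0.4803 -0.2539  0.1301] n 0.1597913989393543 t -0.13197324333365684
0.061999999999999986 [1.5853 0.0309 0.5653] 18.6 0.062389978814856695
```

View pics/s2c.png

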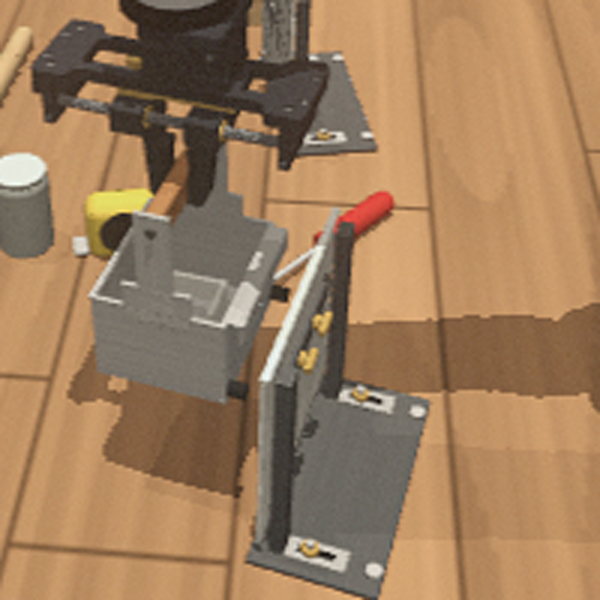

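The picture shows the tote level in front of rack B, bumpers facing the panel. The panel was felt at d≈62.5 mm, matching vision. Now I'll slide down while watching the force.

```bash
python3 - <<'E'
from h import *
np.set_printoptions(precision=3,suppress=True)
f0=np.load("f0.npy"); d=.062; z=.255
while z>.185:
    z-=.003 if z>.229 else .0015
    bot.move_l(pB(d,z),vel=.04); f=F(2)-f0
    if f[0]>2.2: d+=.0003
    if f[0]<.6: d-=.0003
    print(round(z,4),round(d,4),f)
    if f[2]>2.5 or abs(f[0])>6: break
p=np.array(bot.get_tool_pos());print(p,n@p[:2]-K,bot.get_time_s(),bot.get_wrist_torque())
E
```

```text
0.252 0.062 [ 2.172  0.745 -0.201]
0.249 0.062 [ 2.054  0.035 -0.89 ]
0.246 0.062 [ 1.983  0.807 -1.165]
0.243 0.0623 [ 2.402  0.802 -0.567]
0.24 0.0623 [ 1.262  1.012 -1.408]
0.237 0.0626 [ 2.322  0.002 -0.662]
0.234 0.0626 [ 1.895  0.491 -0.19 ]
0.231 0.0626 [ 1.497  0.52  -1.204]
0.228 0.0626 [ 0.901  0.524 -0.629]
0.2265 0.0626 [ 0.955  0.699 -0.088]
0.225 0.0626 [ 1.321  0.183 -0.202]
0.2235 0.0626 [ 0.943  0.865 -0.522]
0.222 0.0626 [1.801 0.317 2.098]
0.2205 0.0629 [ 3.159 -0.39  11.639]
[0.503 0.241 0.222] 0.06368172823207535 22.5667 [-0.308 -0.044  0.051]
```

```bash
python3 - <<'E'
from h import *
np.set_printoptions(precision=3,suppress=True)
f0=np.load("f0.npy")
bot.move_l(pB(.0629,.2235),vel=.04); print(F(3)-f0)
for d in (.064,.065,.066,.067,.068):
    bot.move_l(pB(d,.2235),vel=.03); f=F(3)-f0; p=np.array(bot.get_tool_pos()); print(d,n@p[:2]-K,p[2],f)
    if f[0]<-3: break
print(bot.get_time_s())
save("side","s3"); i=cv2.imread("pics/s3.png")[190:330,220:380]; cv2.imwrite("pics/s3c.png",cv2.resize(i,None,fx=4.5,fy=4.2,interpolation=2))
E
```

```text
[ 1.91  -0.332  1.43 ]
0.064 0.06341239029350892 0.223047098136761 [ 0.266  0.033 -0.165]
0.065 0.06455518021061246 0.22326455788409502 [-1.218  0.23  -0.786]
0.066 0.06532253507519764 0.22318754289705506 [-2.666  0.64  -1.476]
0.067 0.06612352351245787 0.2230549843305777 [-5.013  0.454 -3.444]
24.0667
```

View pics/s3c.png

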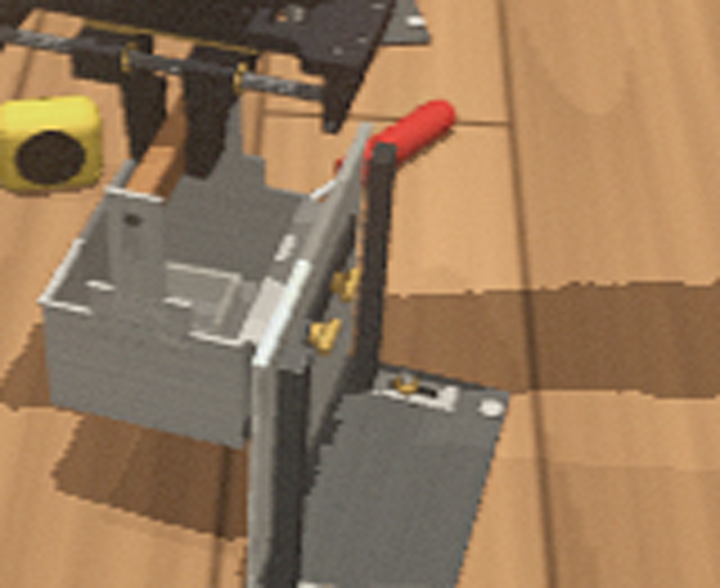

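The picture shows the tote's back up against the panel, tongue low behind the rim. The pull resistance suggests it's in the pocket. I'll confirm by pulling again 6 mm higher, where only a true pocket would still catch.

```bash
python3 - <<'E'
from h import *
np.set_printoptions(precision=3,suppress=True)
f0=np.load("f0.npy")
bot.move_l(pB(.0635,.2235),vel=.04)
for z in (.2285,.2315):
  bot.move_l(pB(.0635,z),vel=.04); print(z,F(3)-f0)
  for d in (.065,.066,.067):
    bot.move_l(pB(d,z),vel=.03); f=F(3)-f0; p=np.array(bot.get_tool_pos()); print(d,n@p[:2]-K,p[2],f)
  bot.move_l(pB(.0635,z),vel=.03)
print(bot.get_time_s())
E
```

```text
0.2285 [ 0.328 -0.275  0.546]
0.065 0.06489641124778966 0.22842111505289997 [-1.231  0.248  0.995]
0.066 0.06554181975986273 0.22828102339780515 [-2.115  0.757 -0.178]
0.067 0.06631971202418752 0.2281472627732446 [-4.749  1.085 -1.499]
0.2315 [-0.053 -0.259 -0.233]
0.065 0.0649116819953468 0.23144647967207854 [-1.019 -0.321  0.636]
0.066 0.06556986075832527 0.23129394476618237 [-2.375  0.263  0.287]
0.067 0.06632007677979662 0.2311671406363972 [-4.174  0.33  -1.022]
27.325
```

It's still captive 9 mm up, so the earlier stop was the pocket floor, with the tongue at about 146 mm. Seating gently and releasing.

```bash
python3 - <<'E'
from h import *
np.set_printoptions(precision=3,suppress=True)
f0=np.load("f0.npy")
bot.move_l(pB(.0635,.225),vel=.04)
z=.225
while z>.2175:
    z-=.0005; bot.move_l(pB(.0635,z),vel=.02); f=F(2)-f0; print(round(z,4),f)
    if f[2]>5.5: break
bot.pause(.2); print(bot.get_tool_pos(),F(3)-f0,bot.get_time_s())
bot.open(); bot.pause(.2); print(F(3),bot.get_gripper_width(),bot.get_time_s())
p=bot.get_tool_pos()
bot.move_l([p[0],p[1],.34],vel=.1)
bot.pause(.3); print(bot.get_time_s())
save("side","s4"); i=cv2.imread("pics/s4.png")[190:330,220:380]
for c in ("side","scene"):
    if c=="scene": save(c,"s5")
    for l in ["tote","tote_handle","tote_tongue","tote_bumpers"]:
        for d in bot.tip_of(c,l)[:1]:
            w=toworld(c,d["xyz"]); print(c,l,round(d["p"],2),w,"n",n@w[:2]-K,"t",t@w[:2])
j=cv2.imread("pics/s5.png")[110:230,290:430]
cv2.imwrite("pics/s45.png",np.hstack([cv2.resize(i,(400,350),interpolation=2),cv2.resize(j,(400,350),interpolation=2)]))
E
```

```text
0.2245 [-0.354  0.325 -0.   ]
0.224 [-0.838  0.258 -0.33 ]
0.2235 [ 0.22  -0.272 -0.361]
0.223 [ 0.378  0.313 -0.407]
0.2225 [ 0.796  0.088 -0.051]
0.222 [0.378 0.582 1.244]
0.2215 [ 0.413 -0.47   3.923]
0.221 [0.364 0.068 8.539]
[0.503 0.241 0.222] [ 1.525 -0.476 11.111] 30.1583
[0.169 0.188 0.029] 0.08833549471674813 31.5667
33.2083
side tote 0.69 [0.504 0.241 0.087] n 0.0643469870348799 t 0.35407952761787914
side tote_handle 0.7 [0.502 0.239 0.228] n 0.06299655925048514 t 0.3520614895190994
side tote_tongue 0.71 [ 0.514  0.439 -0.001] n 0.027511706308766093 t 0.5488434727857266
side tote_bumpers 0.95 [0.438 0.255 0.097] n -0.003209380410710949 t 0.3522321400625966
scene tote 0.58 [0.498 0.239 0.087] n 0.0592187474347175 t 0.35123192991544416
scene tote_handle 0.6 [0.508 0.24  0.236] n 0.0685588610595741 t 0.35456116575584506
scene tote_tongue 0.89 [0.444 0.256 0.144] n 0.003335965376225769 t 0.3546588555126157
scene tote_bumpers 0.93 [0.44  0.258 0.1  ] n -0.0013758721173089405 t 0.3558117697615797
```

View pics/s45.png

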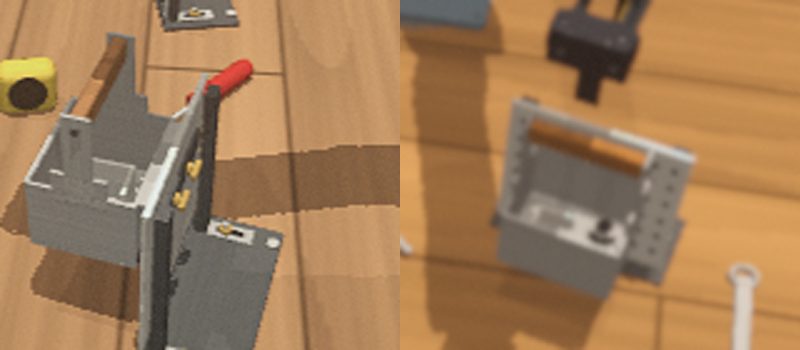

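The tote hangs level and seated on rack B. The tongue is at z≈0.145 and the tote is centred at t≈0.354, matching the hooks. The contents are inside and the gripper is clear.

```bash
python3 -c "
from rig import bot
print(bot.hand_in(), bot.get_time_s())"
```

```text
the job is handed in; nothing more can be done
the job is handed in; nothing more can be done
```

The tote now hangs on rack B, level, with its lip on the floors of both hooks and centred on the panel to within about 3 mm; the gripper is clear, and I handed the job in after about 33 s of the 59 s allowed.

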